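# Seat the loaded rotor on the bench centrifuge

## Robot

A 6-joint arm with a two-finger parallel gripper is mounted at the origin on a cart in front of the work surface, level with it; the furniture and walls round the work are solid. World frame = base frame: x ahead of the robot, y to its left, z up, the work surface at z = 0. Lengths are in m, angles in rad, forces in N, time in s.
With the tool pointing down it reaches from about 0.25 to 0.8 m from the base axis. Payload 8.5 kg.
Tool frame: the origin (TCP) lies midway between the tips of the shut fingers; the grasp point (between the pads) lies 19 mm behind it; z points along the fingers, y is the line along which they close (so a half turn about z gives the same grasp; the last joint's range is limited). The gripper opens to 85 mm and grips with 20 to 120 N. Pads are 22 mm wide; open, the fingers measure 114 mm over their backs; the gripper's body (76 mm by 85 mm) begins 54 mm behind the grasp point. The pads swing forward as they close: fully open they stand 13 mm farther back than shut.
Start: joints at [-1.122, 0.238, -0.013, 1.319, 0, 1.571], TCP at [0.228, -0.473, 0.231] pointing down, gripper open.
Joint ranges: [-2.66, 2.66], [-1.03, 1.9], [-1.14, 1.46], [-1.82, 2.27], [-1.45, 1.34], [-3.14, 3.14]. Speed limits (rad/s): [2.22, 2.22, 2.79, 3.14, 3.14, 3.14].

## Interface

Orientations are given as a unit quaternion [w, x, y, z].
In Python, from workcell import bot gives the robot as it stands.
- The arm moves only by the tool servo_tool, never from a script. Its argument "moves" is one flat list of numbers, 7 for each row, row after row: the finger opening in mm, from 0 to 85.4, then the shift along the world's x, y, z in mm, then the turn, a rotation vector about the world's x, y, z in rad. A call has 1 to 10 rows; each row is the pose to reach, as a shift and turn from the pose commanded when the call began; what a row does not reach only later rows make up. A row lasts 1/10 s, in which the tool goes at most 50 mm and 8.59 degrees, less where a joint would pass 70% of its speed; a pose out of reach is approached as far as the arm can. A call with a gripper value outside its range is refused whole. The fingers move at their own pace and stop on an object; "squeeze" is the grip in N (left out, the last holds). Time passes only in rows, so rows that repeat a pose let the fingers close. It gives the time, the measured TCP pose, the force, the opening and the grip force at its end, in the units of the state.
- bot.state(): the state, without advancing time (a new reading comes with each control period).
- bot.snapshot(name): name is "side" or "top"; returns a dict with "color" (400x640x3 uint8, blue, green, red), "depth" (400x640 float32, m along the optical axis (not along the pixel's ray), 0 where there is no reading), "fovy" (degrees; the focal length in pixels is half the picture's height over the tangent of half this angle, whatever the lens; pixels are square), "cx", "cy" (the principal point, pixels), "distortion" ([k1, k2, p1, p2, k3] as OpenCV has them; the pictures are not rectified), "R" (3x3) and "t" (3): a world point X has camera coordinates R X + t. Camera axes: x right, y down, z forward; pixel columns grow to the right and rows downward; lengths in m; the calibration is good to about 2 mm. A picture is of the moment at which its call begins.
- bot.sign_off(): hands the job in; it is judged then, once.
The state is a dict: "clock": time; "q": joint angles; "joint_vel": joint speeds; "tau": joint torques, N m; "tool_pos": TCP position; "orientation": TCP orientation; "contact_force": force on the tool from outside, world axes, zero at the start; "wrist_torque": the same for the moment, N m; "finger_gap": finger opening in m; "grip_force": force on a finger pad.
Only numpy, scipy, OpenCV 4.12 (cv2) and the standard library are available. Lean on these libraries where they do the work, as an engineer would, in place of code of your own. Each camera call takes 0.05 s, during which the arm holds its last target. There are 200 camera calls.

## Task

Get the small bench centrifuge ready to spin: take the loaded rotor by its bar handle, set it on the spindle in the bowl and, pressing only lightly, turn it by feel until the notch under its hub drops over the spindle's drive dog and it sits fully home, then let go and close the lid. Never force the rotor or the machine (stay well under 2 kg of push), and leave the other things on the desk alone.

Things in the scene. Friction and masses are not known exactly. Their poses are not given: they have to be found in the camera images.
- rotor: aluminium centrifuge rotor, 92 mm in diameter, 52 mm tall with handle, 0.26 kg, six white-capped microtubes fixed in it, standing upright on the desk on its hub. Origin: centre of the hub's underside; z up. Hub 56 mm in diameter, 9 mm high, with a central bore 14.8 mm in diameter, closed 20 mm up. Flat top of the plate 22 mm above the origin (tube caps 24 mm)
- handle_top (a point): centre of the top of the rotor's black bar handle, on the rotor's axis 52 mm above its origin. The bar is 38 mm long along the rotor's x, 14 mm wide (y) and 30 mm tall, standing on the plate's flat top
- hub_notch (a point): the single drive notch under the rotor: a radial slot in the hub's underside on the rotor's -x side only, 8.4 mm wide and 8 mm deep, running from the bore to the hub's edge. This point is its middle, 18 mm from the axis. It cannot be seen from above; a small nick in the plate's rim marks the same side
- centrifuge: white bench centrifuge, fixed on the desk, 200 mm deep (x) by 156 mm wide (y). Origin: on the desk under the centre of its round bowl; x points to its back (hinge side), its control panel faces -x
- bowl_rim (a point): centre of the bowl's mouth, 105 mm above the desk. Bowl 118 mm in diameter, its floor 70 mm below the rim, the spindle in its centre. With the rotor home the top of its handle is 3 mm below the rim
- drive_seat (a point): centre of the top face of the spindle's flange (56 mm in diameter), 50 mm above the desk; the rotor's origin comes here when it is home. Its axes are the centrifuge's and do not turn with the spindle. The motor hangs in rubber: the spindle gives 1 mm for every 3 N, up to 4 mm down and 3 mm sideways. A brake holds it against turning up to 0.3 N m; beyond that it turns along
- nose_tip (a point): top of the spindle nose, 19 mm above drive_seat; nose 13 mm in diameter, its top 6 mm tapered. Beside it on the flange stands one drive dog, 16.5 to 25.5 mm from the axis, 6 mm wide, 7 mm tall. Where it points is not measured: anywhere within 0.75 rad of the centrifuge's -x. Home, the rotor's yaw is the centrifuge's yaw plus that angle; otherwise it rides on the dog, 7 mm proud
- lid (a joint): the lid's angle (rad): 0 shut, 1.57 upright, starts open at 1.6 to 1.75, leaning back a little; a friction hinge (about 0.22 N m) keeps it where it is left. It shuts on a rubber gasket that gives 1 to 3 mm. A rotor that rides proud stops it from shutting
- lid_hinge (a point): middle of the lid's hinge line at the back of the casing, 92 mm behind the bowl's axis and 105 mm above the desk; the hinge line runs along the centrifuge's y. The lid is a flat white frame with a clear round window, 174 mm long, 152 mm wide, 9 mm thick, with a grey lip 44 mm wide reaching 12 mm past the middle of its free edge
- lid_edge (a point): middle of the lid's free edge, on its outer face (the face away from the bowl, uppermost when shut), 170 mm from the hinge line; when shut it is 115 mm above the desk
- dropper_bottle: small white dropper bottle with a blue cap, 24 mm in diameter, 60 mm tall, upright; origin at its underside; bystander
- label_roll: white roll of labels lying flat, 68 mm in diameter, 26 mm high; origin at its underside; bystander
- lancet_box: green and white carton, 91 x 67 x 42 mm, on the desk behind the gauze tray; origin at its underside; bystander
Mind the look-alikes: they are no part of the job. What is shaped like the rotor but pink or turquoise is not meant.

How it is judged:
By the outcome, as a careful person would: the job done as asked, in the order asked, and still so for the second after the job is handed in, with the robot touching nothing.
It also fails if it takes over 72 s, if anything falls off the work surface, if the arm or the gripper's body presses on something with over 40 N, if the wrist force passes 120 N, or if a joint passes its speed limit or range.

## Working session

There is one attempt and no reset: what is moved stays moved. The work goes in short steps, Python scripts to look and compute and a tool call to move; the robot and the scene stay as the last step left them, time stands still between calls to the robot, and variables do not carry over. Pictures are saved under pics/ and viewed, at most 10 in all, crops included, and the job is handed in when it is done.

Besides the shell and the picture viewer there is one more tool, called after ">>>" as name(argument=value, ...) on one line, values as JSON. servo_tool: Moves the arm, as the interface text tells. Its arguments: {"type":"object","properties":{"moves":{"type":"array"},"squeeze":{"type":"number"}},"required":["moves"]}

```bash
mkdir -p pics
cat > h.py <<'E'
import numpy as np, cv2
from workcell import bot
def cam(n):
    s=bot.snapshot(n); f=200/np.tan(np.radians(s["fovy"])/2)
    s["K"]=np.array([[f,0,s["cx"]],[0,f,s["cy"]],[0,0,1.]]); s["D"]=np.array(s["distortion"],float)
    s["R"]=np.array(s["R"]); s["t"]=np.array(s["t"]); return s
def rays(s,uv):
    p=cv2.undistortPoints(np.array(uv,float).reshape(-1,1,2),s["K"],s["D"]).reshape(-1,2)
    return np.c_[p,np.ones(len(p))]
def onplane(s,uv,z):
    d=rays(s,uv)@s["R"]; c=-s["R"].T@s["t"]
    return c+d*((z-c[2])/d[:,2])[:,None]
def bydepth(s,uv):
    uv=np.array(uv).reshape(-1,2); d=s["depth"][uv[:,1].astype(int),uv[:,0].astype(int)]
    return (rays(s,uv)*d[:,None]-s["t"])@s["R"]
def cloud(s):
    v,u=np.mgrid[0:400,0:640]; return bydepth(s,np.c_[u.ravel(),v.ravel()]).reshape(400,640,3)
def proj(s,X):
    return cv2.projectPoints(np.array(X,float).reshape(-1,1,3),cv2.Rodrigues(s["R"])[0],s["t"],s["K"],s["D"])[0].reshape(-1,2)
E
python3 - <<'E'
from h import *
for n in("top","side"):
    s=cam(n); cv2.imwrite(f"pics/{n}0.png",s["color"]); print(n,s["fovy"],-s["R"].T@s["t"],s["R"].round(2).tolist())
print({k:np.round(v,3).tolist() for k,v in bot.state().items()})
E
```

```text
top 49.05708876553878 [ 0.31666823 -0.01490102  1.45069302] [[0.02, -1.0, 0.01], [-0.98, -0.03, -0.18], [0.18, -0.01, -0.98]]
side 51.10810235902308 [0.09861974 0.71518879 0.78109229] [[-0.83, -0.55, 0.02], [-0.36, 0.52, -0.78], [0.42, -0.65, -0.63]]
{'clock': 0.1, 'q': [-1.122, 0.239, -0.014, 1.319, -0.0, 1.571], 'joint_vel': [-0.001, -0.001, 0.003, -0.002, 0.001, -0.001], 'tau': [0.001, -53.972, 34.7, 0.013, -0.0, 0.0], 'tool_pos': [0.228, -0.473, 0.231], 'orientation': [-0.001, 0.975, 0.223, -0.0], 'contact_force': [0.054, -0.059, 0.435], 'wrist_torque': [-0.046, -0.003, -0.013], 'grip_force': 0.0, 'finger_gap': 0.086}
```

View pics/top0.png

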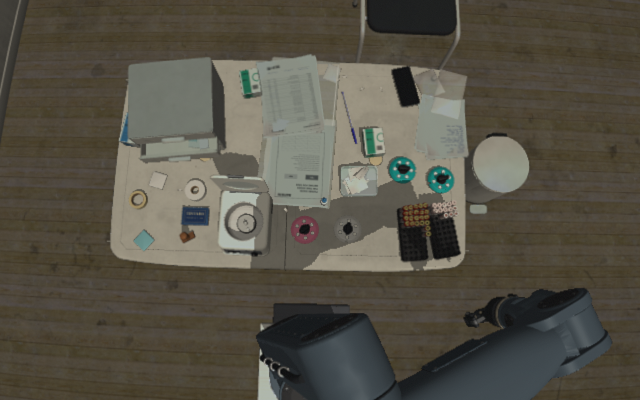

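View pics/side0.png

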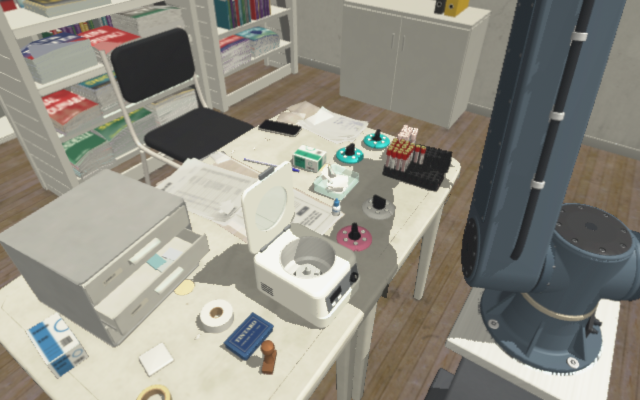

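The candidates in the top view are grey (347,229), pink (305,229), turquoise (402,169) and turquoise (440,179). The aluminium-grey one at (347,229), seen at (378,205) in the side view, fits the description. The centrifuge is at (245,220) in the top view. I'll confirm this in one enlarged crop while measuring.

Run:
```python
from h import *
out=[]
for n,c1,c2 in(("top",(347,229),(245,215)),("side",(378,205),(303,240))):
    s=cam(n); P=cloud(s); np.save(f"pics/P_{n}.npy",P)
    for (u,v),w in((c1,25),(c2,62)):
        im=s["color"][v-w*3//4:v+w*3//4,u-w:u+w]; out.append(cv2.resize(im,(400,300),interpolation=cv2.INTER_CUBIC))
    g=s["color"].astype(int).max(2)
    # handle: dark pixels in cloud region z .03-.06
    u,v=c1; r=np.s_[v-20:v+20,u-25:u+25]; Q=P[r].reshape(-1,3); G=g[r].ravel()
    hd=(G<50)&(Q[:,2]>.03); H=Q[hd]; print(n,"handle",hd.sum(),H.mean(0).round(4),np.percentile(H[:,2],[5,50,95]).round(4))
    top=H[H[:,2]>.045]; 
    if len(top)>4: 
        _,_,vt=np.linalg.svd((top-top.mean(0))[:,:2]);print(" top",len(top),top.mean(0),np.arctan2(vt[0,1],vt[0,0]),top.min(0),top.max(0))
    pl=(Q[:,2]>.012)&(Q[:,2]<.032); Z=Q[pl]; 
    (x,y),rad=cv2.minEnclosingCircle(Z[:,:2].astype(np.float32)); print(" plate",pl.sum(),x,y,rad)
    m=((P[...,2]>.012)&(P[...,2]<.06)); mm=np.zeros_like(m);mm[r]=m[r]
    # rim of casing
    u,v=c2; r=np.s_[v-60:v+60,u-70:u+70]; Q=P[r].reshape(-1,3); k=(abs(Q[:,2]-.105)<.006)
    # restrict to the connected casing region
    K=Q[k]; print(" rim pts",k.sum(),K.min(0).round(3),K.max(0).round(3))
    rr=cv2.minAreaRect(K[:,:2].astype(np.float32)*1000); print(" rect",rr)
    L=Q[(Q[:,2]>.13)]; print(" lid",len(L),L.min(0).round(3),L.max(0).round(3))
cv2.imwrite("pics/c1.png",np.vstack([np.hstack(out[:2]),np.hstack(out[2:])]))
```

```text
top handle 54 [ 0.4607 -0.1153  0.0507] [0.036  0.0523 0.0566]
 top 48 [ 0.46108297 -0.11597306  0.05267217] 3.0147534344482483 [ 0.44453505 -0.1228383   0.04683268] [ 0.47987974 -0.10950076  0.0600123 ]
 plate 553 0.45954278111457825 -0.1154230386018753 0.04846945032477379
 rim pts 1639 [0.383 0.134 0.099] [0.678 0.441 0.111]
 rect ((548.7927856445312, 254.55252075195312), (392.591796875, 211.0294189453125), 30.84425926208496)
 lid 823 [ 0.317 -0.015  0.13 ] [0.667 0.434 1.451]
side handle 102 [ 0.4555 -0.1049  0.0444] [0.0318 0.0454 0.0544]
 top 52 [ 0.45623577 -0.10071358  0.05116099] 1.554870512737738 [ 0.43830749 -0.11778929  0.04506972] [0.47187712 0.01982534 0.05620655]
 plate 480 0.457715779542923 -0.11298592388629913 0.047319937497377396
 rim pts 2775 [0.379 0.134 0.099] [0.565 0.292 0.111]
 rect ((471.2798156738281, 214.20584106445312), (156.26124572753906, 183.85496520996094), 88.17096710205078)
 lid 2707 [0.099 0.137 0.13 ] [0.573 0.715 0.781]
```

View pics/c1.png

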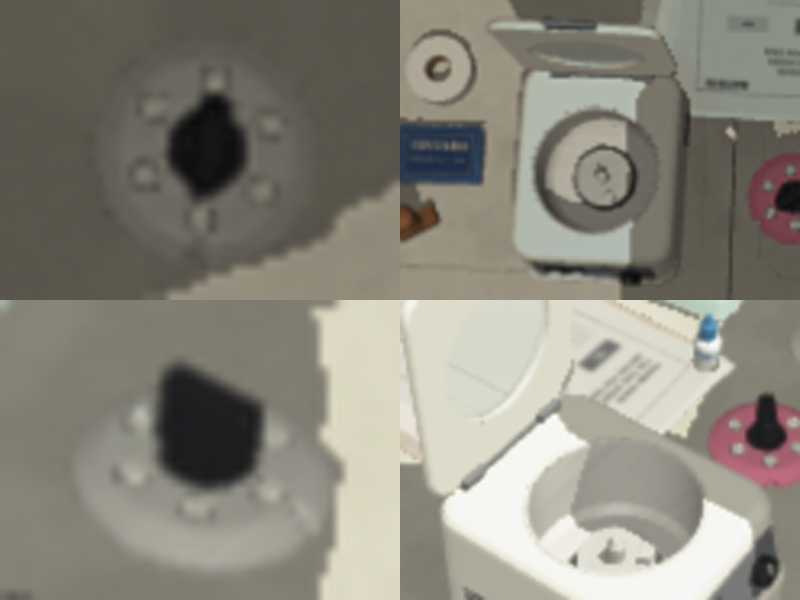

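The crop confirms it: the grey aluminium rotor has a black bar and its nick faces the robot (-x), at crop (202,250) in the top view and (315,525) in the side view. Next I'll refine the rotor, bowl, yaw and lid.

Run:
```python
from h import *
def circ(X):
    A=np.c_[2*X[:,:2],np.ones(len(X))]; p=np.linalg.lstsq(A,(X[:,:2]**2).sum(1),rcond=None)[0]; c=p[:2]; return c,np.sqrt(p[2]+c@c)
for n,c1,c2 in(("top",(347,229),(245,220)),("side",(378,205),(303,257))):
    s=cam(n); P=cloud(s); Z=P[...,2]
    m=((Z>.010)&(Z<.07)).astype(np.uint8); u,v=c1
    w=np.zeros_like(m); w[v-24:v+24,u-24:u+24]=m[v-24:v+24,u-24:u+24]
    nl,lab=cv2.connectedComponents(w); w=(lab==lab[v+6,u]).astype(np.uint8)
    c=max(cv2.findContours(w,0,cv2.CHAIN_APPROX_NONE)[0],key=len).reshape(-1,2)
    # plate edge: use contour only as widest silhouette, fit cloud pts
    X=P[w>0]; pl=X[(X[:,2]>.015)&(X[:,2]<.03)]
    print(n,"plate z med",np.median(pl[:,2]))
    h=cv2.convexHull(pl[:,:2].astype(np.float32)).reshape(-1,2); print(" hull circ",circ(h), "mask z=.018 circ",circ(onplane(s,c,.018)))
    # dark handle top
    hm=(w>0)&(s["color"].max(2)<60)&(Z>.047); X=P[hm]; print(" htop",hm.sum(),X.mean(0)); vv,uu=np.nonzero(hm)
    r=cv2.minAreaRect(onplane(s,np.c_[uu,vv],.052)[:,:2].astype(np.float32)*1000); print(" handle rect",r)
    # bowl hole
    m=(abs(Z-.105)<.006).astype(np.uint8); nl,lab,st,_=cv2.connectedComponentsWithStats(m)
    cand=[i for i in range(1,nl) if st[i,0]<c2[0]<st[i,0]+st[i,2] and st[i,1]<c2[1]<st[i,1]+st[i,3]]
    i=max(cand,key=lambda i:st[i,4]); m=(lab==i).astype(np.uint8)
    cs,hi=cv2.findContours(m,cv2.RETR_CCOMP,cv2.CHAIN_APPROX_NONE)
    o=onplane(s,max([c for c,q in zip(cs,hi[0]) if q[3]<0],key=len).reshape(-1,2),.105); print(" outer rect",cv2.minAreaRect(o[:,:2].astype(np.float32)*1000))
    hs=[c for c,q in zip(cs,hi[0]) if q[3]>=0]
    if hs: hc=max(hs,key=len).reshape(-1,2); print(" bowl",len(hc),circ(onplane(s,hc,.105)))
    # lid plane
    L=P[(Z>.13)&(Z<.35)&(P[...,0]>.5)&(P[...,0]<.7)&(P[...,1]>.08)&(P[...,1]<.34)]
    if len(L)>50:
        cc=np.median(L,0); nn=np.linalg.svd(L-cc)[2][2]; print(" lid",len(L),L.min(0).round(3),L.max(0).round(3),nn.round(3))
    hi=P[(abs(P[...,0]-.46)<.08)&(abs(P[...,1]+.11)<.08)]; 
    # spindle nose
    q=P[(np.hypot(P[...,0]-.46,P[...,1]-.214)<.045)&(Z<.08)&(Z>.054)]; print(" nose/dog",len(q),q.mean(0) if len(q) else "")
    b=s["color"].astype(int); bm=(b[...,0]>120)&(b[...,2]<80)&(Z>.03)&(Z<.08)&(P[...,0]>.4); X=P[bm]; print(" bottle cap",bm.sum(),np.median(X,0) if len(X) else "")
```

```text
top plate z med 0.021905433687411383
 hull circ (array([ 0.46193641, -0.11611345]), np.float64(0.04517362986175729)) mask z=.018 circ (array([ 0.46188426, -0.11612078]), np.float64(0.04449369539080496))
 htop 49 [ 0.46142215 -0.1159971   0.05315663]
 handle rect ((462.3663330078125, -116.0020751953125), (35.47898483276367, 12.841188430786133), 0.7024566531181335)
 outer rect ((472.84716796875, 210.52236938476562), (152.9188690185547, 181.05682373046875), 88.55589294433594)
 bowl 115 (array([0.46862653, 0.21242763]), np.float64(0.060330925304385746))
 lid 771 [0.56  0.134 0.13 ] [0.683 0.336 0.295] [-0.991  0.129 -0.022]
 nose/dog 45 [0.46789614 0.21098958 0.06008161]
 bottle cap 5 [ 0.55206278 -0.03698044  0.05559463]
side plate z med 0.022851274726232367
 hull circ (array([ 0.45721337, -0.11413267]), np.float64(0.04552123022093878)) mask z=.018 circ (array([ 0.45854372, -0.11436928]), np.float64(0.046815942926401344))
 htop 48 [ 0.45568929 -0.11156221  0.05171651]
 handle rect ((455.6685485839844, -110.96156311035156), (16.190244674682617, 36.10005187988281), 83.87809753417969)
 outer rect ((470.46441650390625, 217.28488159179688), (155.51242065429688, 184.9559783935547), 88.67890167236328)
 bowl 135 (array([0.46429572, 0.21473245]), np.float64(0.057917591125446255))
 lid 3112 [0.556 0.136 0.13 ] [0.679 0.338 0.295] [-0.998  0.062  0.002]
 nose/dog 57 [0.45988316 0.21298462 0.06183802]
 bottle cap 525 [0.76781975 0.63586553 0.0536757 ]
```

>>> servo_tool(moves=[50,13,20,0,0,0,0.148,50,26,40,0,0,0,0.296,50,39,60,0,0,0,0.444,50,52,80,0,0,0,0.592,50,65,100,0,0,0,0.74,50,78,120,0,0,0,0.888,50,91,140,0,0,0,1.036,50,104,160,0,0,0,1.184,50,117,180,0,0,0,1.332,50,130,200,0,0,0,1.48], squeeze=30)

```text
clock: 1.3
tool_pos: [0.3582, -0.2721, 0.2313]
orientation: [0.0, 0.567, 0.823, -0.0]
contact_force: [-0.3, 0.7, -0.2]
finger_gap: 0.0504
grip_force: 0.0
```

>>> servo_tool(moves=[50,13,20,0,0,0,0.14,50,26,40,0,0,0,0.28,50,39,60,0,0,0,0.42,50,52,80,0,0,0,0.56,50,65,100,0,0,0,0.7,50,78,120,-20,0,0,0.84,50,91,140,-50,0,0,0.98,50,102,158,-80,0,0,1.11,50,102,158,-110,0,0,1.11,50,102,158,-130,0,0,1.11])

```text
clock: 2.3
tool_pos: [0.4592, -0.1141, 0.0993]
orientation: [-0.001, 0.051, 0.999, 0.0]
contact_force: [-0.6, -0.2, -0.0]
finger_gap: 0.05
grip_force: 0.0
```

Run:
```python
from h import *
print({k:np.round(v,4).tolist() for k,v in bot.state().items()})
s=cam("side"); im=s["color"]
a=im[130:280,300:500]
s=cam("top"); b=s["color"][160:310,250:450]
cv2.imwrite("pics/g1.png",np.hstack([cv2.resize(x,(400,300),interpolation=cv2.INTER_CUBIC) for x in(a,b)]))
```

```text
{'clock': 2.3, 'q': [-0.2434, 0.2378, -0.372, 0.9627, -0.0001, -0.1423], 'joint_vel': [-0.0136, 0.1713, -0.3114, -0.4935, 0.0006, 0.006], 'tau': [0.7393, -50.6533, 31.1728, 0.8775, 0.048, -0.1061], 'tool_pos': [0.4592, -0.1141, 0.0993], 'orientation': [-0.0009, 0.0505, 0.9987, 0.0001], 'contact_force': [-0.5787, -0.1551, -0.0418], 'wrist_torque': [0.0229, 0.0182, -0.018], 'grip_force': 0.0, 'finger_gap': 0.05}
```

View pics/g1.png

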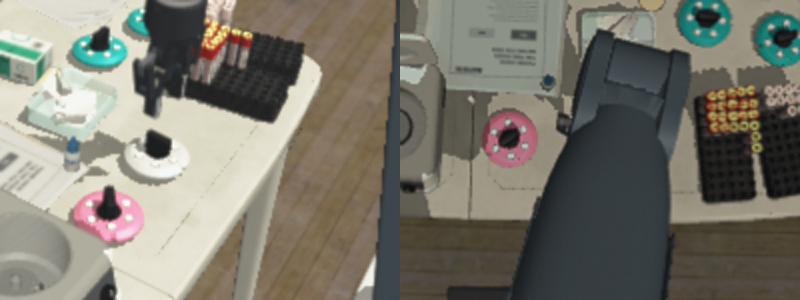

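The gripper hangs directly over the grey rotor (side crop (158,145)), and the pink one is well clear. I'll descend and grip.

>>> servo_tool(moves=[50,0,0,-25,0,0,0,50,0,0,-50,0,0,0,50,0,0,-65,0,0,0,50,0,0,-73,0,0,0,50,0,0,-73,0,0,0,10,0,0,-73,0,0,0,10,0,0,-73,0,0,0,10,0,0,-73,0,0,0,10,0,0,-73,0,0,0,10,0,0,-73,0,0,0], squeeze=40)

```text
clock: 3.4
tool_pos: [0.4605, -0.1152, 0.0292]
orientation: [0.001, 0.051, 0.999, -0.0]
contact_force: [-0.8, -0.6, 6.9]
finger_gap: 0.0132
grip_force: 42.6
```

Run:
```python
from h import *
print({k:np.round(v,4).tolist() for k,v in bot.state().items() if k not in('tau','joint_vel')})
```

```text
{'clock': 3.4, 'q': [-0.245, 0.3157, -0.4761, 0.7771, -0.0002, -0.1422], 'tool_pos': [0.4605, -0.1152, 0.0292], 'orientation': [0.0009, 0.0514, 0.9987, -0.0003], 'contact_force': [-0.8217, -0.5618, 6.9218], 'wrist_torque': [-0.017, 0.1525, 0.0504], 'grip_force': 42.6118, 'finger_gap': 0.0132}
```

>>> servo_tool(moves=[10,0,0,10,0,0,0,10,0,0,35,0,0,0,10,0,0,70,0,0,0,10,0,0,105,0,0,0,10,0,0,140,0,0,0,10,0,0,140,0,0,0])

```text
clock: 4.0
tool_pos: [0.4619, -0.1155, 0.173]
orientation: [0.003, 0.051, 0.999, -0.001]
contact_force: [0.5, 0.0, -2.1]
finger_gap: 0.0131
grip_force: 41.4
```

Run:
```python
from h import *
st=bot.state(); print({k:np.round(st[k],4).tolist() for k in('clock','tool_pos','contact_force','wrist_torque','grip_force','finger_gap')})
out=[]
for n,off in(("side",(.4643,.2147)),("top",(.4686,.2124))):
    s=cam(n); c=np.array([*off,.050])
    p=proj(s,[c,c+[0,0,.019]]+[c+[-.021*np.cos(a),-.021*np.sin(a),.007] for a in(-.75,-.375,0,.375,.75)])
    o=np.round(p[0]).astype(int)-[16,16]; im=s["color"][o[1]:o[1]+32,o[0]:o[0]+32].astype(float)
    im=np.clip((im-im.min())/(np.ptp(im))*255,0,255).astype(np.uint8)
    out.append(cv2.resize(im,(400,400),interpolation=cv2.INTER_CUBIC)); print(n,((p-o+.5)*12.5).round(0).tolist())
cv2.imwrite("pics/dog.png",np.hstack(out))
```

```text
{'clock': 4.0, 'tool_pos': [0.4619, -0.1155, 0.173], 'contact_force': [0.5174, 0.0011, -2.0769], 'wrist_torque': [-0.0182, -0.0672, -0.0125], 'grip_force': 41.4306, 'finger_gap': 0.0131}
side [[201.0, 203.0], [200.0, 132.0], [225.0, 267.0], [266.0, 253.0], [297.0, 229.0], [315.0, 197.0], [317.0, 164.0]]
top [[203.0, 207.0], [192.0, 199.0], [140.0, 262.0], [165.0, 279.0], [195.0, 286.0], [225.0, 281.0], [252.0, 265.0]]
```

View pics/dog.png

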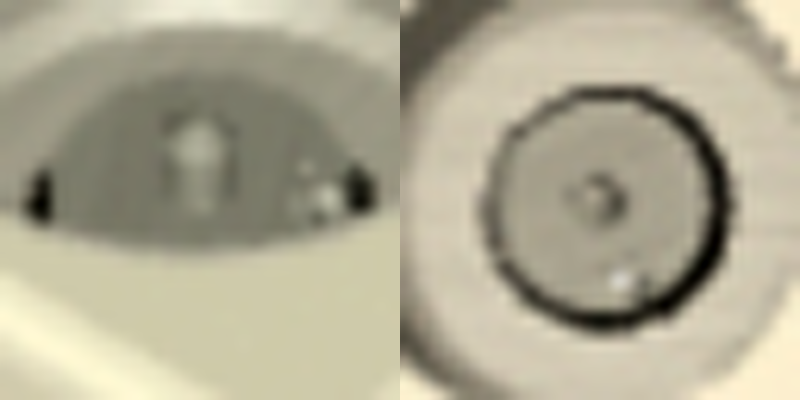

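In the top-view crop the dog shows as a bright spot at (222,280) with the nose at (200,200), and in the side view it is at (322,197). That puts the dog about 0.3 rad past -x. I'll land a little short, at yaw about 0.12, and turn through it by feel. First I'll carry the rotor over.

>>> servo_tool(moves=[10,1,20,0,0,0,0,10,1,60,0,0,0,0.02,10,2,105,0,0,0,0.06,10,3,150,0,0,0,0.1,10,4,195,0,0,0,0.14,10,5,240,0,0,0,0.18,10,6,280,0,0,0,0.22,10,6.5,312,0,0,0,0.22,10,6.5,328.5,0,0,0,0.22,10,6.5,328.5,0,0,0,0.22])

```text
clock: 5.1
tool_pos: [0.4654, 0.2149, 0.1669]
orientation: [-0.001, -0.06, 0.998, -0.0]
contact_force: [0.1, -1.3, -2.7]
finger_gap: 0.0135
grip_force: 41.3
```

>>> servo_tool(moves=[10,0,0,-5,0,0,0,10,0,0,-10,0,0,0,10,0,0,-10,0,0,0,10,0,0,-10,0,0,0])

```text
clock: 5.5
tool_pos: [0.4662, 0.2125, 0.1581]
orientation: [-0.0, -0.058, 0.998, -0.0]
contact_force: [0.2, 0.3, -3.0]
finger_gap: 0.0129
grip_force: 41.3
```

Run:
```python
from h import *
st=bot.state(); print({k:np.round(st[k],4).tolist() for k in('clock','tool_pos','orientation','contact_force','wrist_torque','grip_force')})
s=cam("side"); P=cloud(s); Z=P[...,2]; tp=st['tool_pos']
print("arm in the side view ok")
m=(Z>.125)&(Z<.165)&(np.hypot(P[...,0]-tp[0],P[...,1]-tp[1])<.055)&(s["color"].max(2)>70)
X=P[m]; print(m.sum(), np.percentile(X[:,2],[2,25,50,75,98]).round(4))
h=cv2.convexHull(X[:,:2].astype(np.float32)); print(cv2.minEnclosingCircle(h))
w=m.astype(np.uint8); c=max(cv2.findContours(w,0,cv2.CHAIN_APPROX_NONE)[0],key=len).reshape(-1,2)
zt=tp[2]-.029+.018; print("ellipse at zt",zt)
A=onplane(s,c,zt)[:,:2]; print(A.min(0),A.max(0))
o=s["color"][130:310,220:400]; cv2.imwrite("pics/hov.png",cv2.resize(o,(600,600),interpolation=cv2.INTER_CUBIC))
```

```text
{'clock': 5.5, 'tool_pos': [0.4662, 0.2125, 0.1581], 'orientation': [-0.0003, -0.0579, 0.9983, -0.0002], 'contact_force': [0.1508, 0.2684, -3.0474], 'wrist_torque': [0.0003, 0.0159, 0.0028], 'grip_force': 41.269}
arm in the side view ok
838 [0.1432 0.1486 0.1511 0.1526 0.1553]
((0.46407264471054077, 0.21466417610645294), 0.04706643149256706)
ellipse at zt 0.14705573464043348
[0.41667939 0.16820592] [0.50941785 0.26131131]
```

View pics/hov.png

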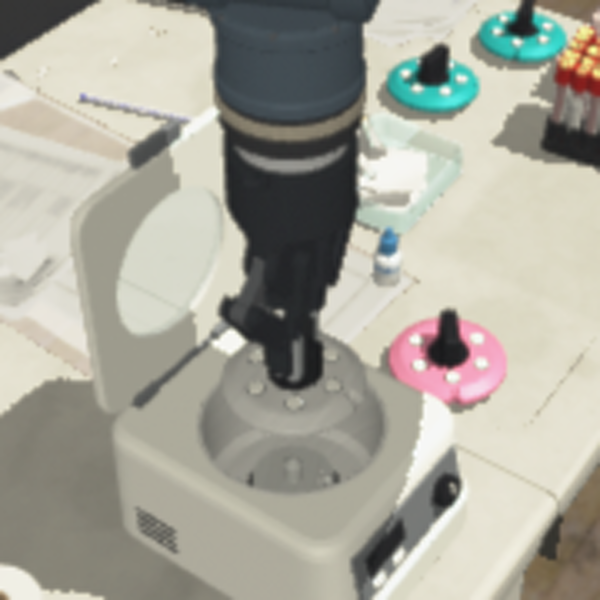

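The rotor hangs centred over the bowl: the side view gives rotor (464.1, 214.7) against bowl (464.3, 214.7), and its nick is at picture (355,400). I'll lower it in small steps.

>>> servo_tool(moves=[10,0,0,-12,0,0,0,10,0,0,-24,0,0,0,10,0,0,-36,0,0,0,10,0,0,-47,0,0,0,10,0,0,-54,0,0,0,10,0,0,-54,0,0,0,10,0,0,-54,0,0,0])

```text
clock: 6.25
tool_pos: [0.4663, 0.2136, 0.1042]
orientation: [-0.0, -0.059, 0.998, -0.0]
contact_force: [-0.2, 0.1, -3.1]
finger_gap: 0.0129
grip_force: 41.3
```

>>> servo_tool(moves=[10,0,0,-2,0,0,0,10,0,0,-4,0,0,0,10,0,0,-6,0,0,0,10,0,0,-8,0,0,0,10,0,0,-8,0,0,0])

```text
clock: 6.75
tool_pos: [0.4661, 0.2134, 0.096]
orientation: [-0.0, -0.059, 0.998, -0.0]
contact_force: [-0.4, -0.2, -3.4]
finger_gap: 0.013
grip_force: 41.3
```

>>> servo_tool(moves=[10,0,0,-2,0,0,0,10,0,0,-4,0,0,0,10,0,0,-6,0,0,0,10,0,0,-6,0,0,0])

```text
clock: 7.15
tool_pos: [0.4662, 0.2135, 0.09]
orientation: [-0.0, -0.059, 0.998, -0.0]
contact_force: [0.3, 0.7, -4.1]
finger_gap: 0.0133
grip_force: 41.3
```

>>> servo_tool(moves=[10,0,0,-1,0,0,0,10,0,0,-2,0,0,0,10,0,0,-2,0,0,0])

```text
clock: 7.45
tool_pos: [0.4663, 0.2135, 0.0882]
orientation: [-0.0, -0.059, 0.998, -0.0]
contact_force: [-0.7, 0.6, -1.7]
finger_gap: 0.0131
grip_force: 41.3
```

>>> servo_tool(moves=[10,0,0,-1,0,0,0,10,0,0,-2,0,0,0,10,0,0,-2,0,0,0])

```text
clock: 7.75
tool_pos: [0.4662, 0.2135, 0.0862]
orientation: [-0.0, -0.059, 0.998, -0.0]
contact_force: [0.2, 0.4, -2.2]
finger_gap: 0.0132
grip_force: 41.3
```

>>> servo_tool(moves=[10,0,0,-1,0,0,0,10,0,0,-1,0,0,0])

```text
clock: 7.95
tool_pos: [0.4663, 0.2136, 0.0853]
orientation: [0.0, -0.059, 0.998, -0.0]
contact_force: [0.8, -0.3, -1.2]
finger_gap: 0.0131
grip_force: 41.6
```

>>> servo_tool(moves=[10,0,0,-1,0,0,0,10,0,0,-1,0,0,0,10,0,0,-1,0,0,0])

```text
clock: 8.25
tool_pos: [0.4665, 0.2136, 0.0845]
orientation: [0.0, -0.059, 0.998, 0.0]
contact_force: [0.1, -0.2, 1.3]
finger_gap: 0.0131
grip_force: 42.0
```

Run:
```python
from h import *
st=bot.state(); print({k:np.round(st[k],4).tolist() for k in('clock','tool_pos','orientation','contact_force','wrist_torque','grip_force')})
```

```text
{'clock': 8.25, 'tool_pos': [0.4665, 0.2136, 0.0845], 'orientation': [0.0002, -0.0585, 0.9983, 0.0], 'contact_force': [0.071, -0.1896, 1.2919], 'wrist_torque': [-0.11, 0.0367, 0.0028], 'grip_force': 41.9793}
```

>>> servo_tool(moves=[10,0,0,0,0,0,0.03,10,0,0,0,0,0,0.06,10,0,0,0,0,0,0.09,10,0,0,0,0,0,0.09])

```text
clock: 8.65
tool_pos: [0.4663, 0.2136, 0.0843]
orientation: [0.0, -0.104, 0.995, -0.0]
contact_force: [-0.0, -0.3, 2.0]
finger_gap: 0.0132
grip_force: 42.0
```

>>> servo_tool(moves=[10,0,0,0,0,0,0.02,10,0,0,0,0,0,0.04,10,0,0,0,0,0,0.04])

```text
clock: 8.95
tool_pos: [0.4663, 0.2135, 0.0843]
orientation: [0.0, -0.124, 0.992, -0.0]
contact_force: [0.6, 0.3, 1.9]
finger_gap: 0.0131
grip_force: 42.0
```

Run:
```python
from h import *
st=bot.state(); print({k:np.round(st[k],4).tolist() for k in('clock','tool_pos','orientation','contact_force','wrist_torque','grip_force')})
```

```text
{'clock': 8.95, 'tool_pos': [0.4663, 0.2135, 0.0843], 'orientation': [0.0, -0.1238, 0.9923, -0.0001], 'contact_force': [0.5516, 0.3339, 1.922], 'wrist_torque': [0.0312, 0.1295, -0.0081], 'grip_force': 42.0459}
```

>>> servo_tool(moves=[10,0,0,0,0,0,0.02,10,0,0,0,0,0,0.04,10,0,0,0,0,0,0.04])

```text
clock: 9.25
tool_pos: [0.4662, 0.2135, 0.0842]
orientation: [-0.0, -0.144, 0.99, -0.0]
contact_force: [-1.0, 0.5, 1.5]
finger_gap: 0.0129
grip_force: 42.0
```

>>> servo_tool(moves=[10,0,0,0,0,0,0.02,10,0,0,0,0,0,0.04,10,0,0,0,0,0,0.04])

```text
clock: 9.55
tool_pos: [0.4662, 0.2135, 0.0842]
orientation: [-0.0, -0.163, 0.987, -0.0]
contact_force: [0.2, -0.5, 2.6]
finger_gap: 0.0134
grip_force: 42.0
```

Yaw 0.328, still riding on the dog. I'll go on.

>>> servo_tool(moves=[10,0,0,0,0,0,0.02,10,0,0,0,0,0,0.04,10,0,0,0,0,0,0.04])

```text
clock: 9.85
tool_pos: [0.4663, 0.2135, 0.0843]
orientation: [-0.0, -0.183, 0.983, -0.0]
contact_force: [-0.9, -0.2, 2.8]
finger_gap: 0.0132
grip_force: 42.0
```

>>> servo_tool(moves=[10,0,0,0,0,0,0.02,10,0,0,0,0,0,0.04,10,0,0,0,0,0,0.04])

```text
clock: 10.15
tool_pos: [0.4661, 0.2133, 0.0839]
orientation: [-0.0, -0.203, 0.979, -0.0]
contact_force: [0.1, -0.4, -3.5]
finger_gap: 0.0131
grip_force: 41.3
```

Run:
```python
from h import *
st=bot.state(); print({k:np.round(st[k],4).tolist() for k in('clock','tool_pos','orientation','contact_force','wrist_torque','grip_force')})
```

```text
{'clock': 10.15, 'tool_pos': [0.4661, 0.2133, 0.0839], 'orientation': [-0.0002, -0.2027, 0.9792, -0.0002], 'contact_force': [0.1115, -0.3905, -3.4711], 'wrist_torque': [-0.0824, -0.1015, -0.0037], 'grip_force': 41.322}
```

The force dropped back to the rotor's weight at yaw about 0.41, so the notch is over the dog. I'll lower it gently.

>>> servo_tool(moves=[10,0,0,-1,0,0,0.02,10,0,0,-2,0,0,0.02,10,0,0,-3,0,0,0.02,10,0,0,-3,0,0,0.02])

```text
clock: 10.55
tool_pos: [0.4662, 0.2135, 0.081]
orientation: [-0.0, -0.212, 0.977, -0.0]
contact_force: [0.9, 0.2, -2.6]
finger_gap: 0.0135
grip_force: 41.3
```

>>> servo_tool(moves=[10,0,0,-1,0,0,0,10,0,0,-2,0,0,0,10,0,0,-2,0,0,0])

```text
clock: 10.85
tool_pos: [0.4662, 0.2135, 0.0792]
orientation: [-0.0, -0.212, 0.977, -0.0]
contact_force: [1.0, -1.0, -2.1]
finger_gap: 0.013
grip_force: 41.4
```

Run:
```python
from h import *
st=bot.state(); print({k:np.round(st[k],4).tolist() for k in('clock','tool_pos','orientation','contact_force','wrist_torque','grip_force')})
```

```text
{'clock': 10.85, 'tool_pos': [0.4662, 0.2135, 0.0792], 'orientation': [-0.0, -0.212, 0.9773, -0.0001], 'contact_force': [0.9594, -1.0283, -2.0543], 'wrist_torque': [-0.0064, -0.2389, 0.0414], 'grip_force': 41.3737}
```

>>> servo_tool(moves=[10,0,0,-1,0,0,0,10,0,0,-2,0,0,0,10,0,0,-2,0,0,0])

```text
clock: 11.15
tool_pos: [0.4665, 0.2136, 0.0775]
orientation: [0.0, -0.212, 0.977, 0.0]
contact_force: [-0.5, -1.2, 1.7]
finger_gap: 0.0133
grip_force: 42.1
```

>>> servo_tool(moves=[10,0,0,-0.7,0,0,0,10,0,0,-0.7,0,0,0,10,0,0,-0.7,0,0,0])

```text
clock: 11.45
tool_pos: [0.4665, 0.2136, 0.0768]
orientation: [0.0, -0.212, 0.977, -0.0]
contact_force: [-0.1, 0.2, 4.3]
finger_gap: 0.0134
grip_force: 42.3
```

Run:
```python
from h import *
st=bot.state(); print({k:np.round(st[k],4).tolist() for k in('clock','tool_pos','orientation','contact_force','wrist_torque','grip_force')})
```

```text
{'clock': 11.45, 'tool_pos': [0.4665, 0.2136, 0.0768], 'orientation': [0.0003, -0.212, 0.9773, -0.0], 'contact_force': [-0.1312, 0.2001, 4.3143], 'wrist_torque': [-0.089, -0.0132, -0.0134], 'grip_force': 42.3191}
```

The contact height fell from about 86 to about 79 mm, which is the dog's 7 mm, so the rotor is home. I'll release and rise.

>>> servo_tool(moves=[10,0,0,1.5,0,0,0,16,0,0,1.5,0,0,0,28,0,0,1.5,0,0,0,28,0,0,1.5,0,0,0,28,0,0,2,0,0,0,28,0,0,15,0,0,0,28,0,0,40,0,0,0,28,0,0,80,0,0,0,28,0,0,110,0,0,0,28,0,0,110,0,0,0])

```text
clock: 12.45
tool_pos: [0.4682, 0.2144, 0.1906]
orientation: [0.003, -0.212, 0.977, 0.001]
contact_force: [0.8, -0.4, -0.8]
finger_gap: 0.0281
grip_force: 0.0
```

Run:
```python
from h import *
st=bot.state(); print({k:np.round(st[k],4).tolist() for k in('clock','q','tool_pos','orientation','contact_force','grip_force','finger_gap')})
s=cam("side"); P=cloud(s); Z=P[...,2]
w=(np.hypot(P[...,0]-.4655,P[...,1]-.2136)<.03)&(s["color"].max(2)<70)&(Z<.12)&(Z>.06); X=P[w]; print(w.sum(),np.percentile(X[:,2],[50,90,98]) if w.sum() else "")
# lid plane & free edge
o=[.556-.07,.08]; m=(Z>.12)&(Z<.32)&(P[...,0]>.53)&(P[...,0]<.66)&(P[...,1]>.1)&(P[...,1]<.34)&(s["color"].min(2)>90)
X=P[m]; c=np.median(X,0); n=np.linalg.svd(X-c)[2][2]; X=X[abs((X-c)@n)<.006]; c=X.mean(0); n=np.linalg.svd(X-c)[2][2]
print("lid",len(X),X.min(0).round(3),X.max(0).round(3),c.round(3),n.round(3))
im=s["color"][90:330,210:410]; cv2.imwrite("pics/home.png",cv2.resize(im,(500,600),interpolation=cv2.INTER_CUBIC))
```

```text
{'clock': 12.45, 'q': [0.4295, 0.2333, -0.1258, 1.2051, -0.0001, 0.0023], 'tool_pos': [0.4682, 0.2144, 0.1906], 'orientation': [0.0032, -0.212, 0.9773, 0.0007], 'contact_force': [0.7593, -0.4452, -0.8029], 'grip_force': 0.0, 'finger_gap': 0.0281}
230 [0.09088334 0.10257055 0.10381796]
lid 3041 [0.555 0.135 0.12 ] [0.571 0.289 0.295] [0.562 0.221 0.206] [-0.999  0.022  0.03 ]
```

View pics/home.png

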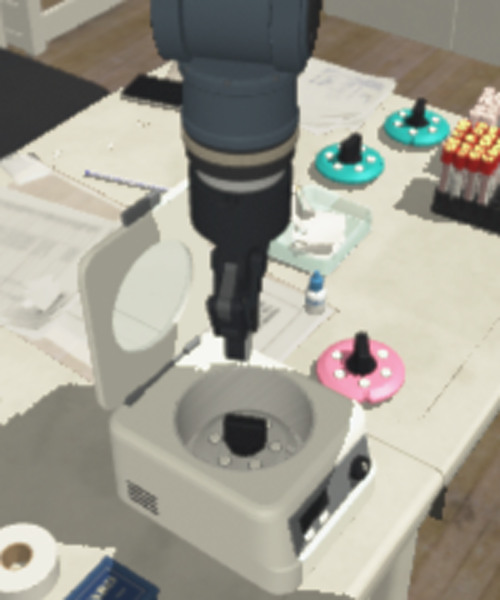

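The rotor is home: its handle top measures about 102.5 mm, it sits just under the rim, and the gripper is clear. The lid stands at about 1.6 rad. I'll go over it, come in behind, and push its outer face along its arc with closed fingers.

>>> servo_tool(moves=[0,0,0,40,0,0,-0.11,0,0,0,80,0,0,-0.23,0,0,0,120,0,0,-0.34,0,0,0,150,0,0,-0.456,0,30,-1,150,0,0,-0.456,0,65,-1,150,0,0,-0.456,0,100,-1,150,0,0,-0.456,0,135,-1,150,0,0,-0.456,0,160,-1,150,0,0,-0.456,0,160,-1,150,0,0,-0.456])

```text
clock: 13.5
tool_pos: [0.6286, 0.2122, 0.3327]
orientation: [-0.002, 0.015, 1.0, -0.001]
contact_force: [-0.5, 1.0, 0.3]
finger_gap: -0.0003
grip_force: 0.0
```

>>> servo_tool(moves=[0,0,0,-15,0,0,0,0,0,0,-40,0,0,0,0,0,0,-65,0,0,0,0,0,0,-80,0,0,0,0,0,0,-80,0,0,0])

```text
clock: 14.0
tool_pos: [0.6242, 0.2122, 0.2536]
orientation: [-0.003, 0.014, 1.0, -0.001]
contact_force: [-0.4, -0.2, 0.5]
finger_gap: -0.0002
grip_force: 0.0
```

Run:
```python
from h import *
st=bot.state(); print({k:np.round(st[k],4).tolist() for k in('clock','q','tool_pos','orientation','contact_force','finger_gap')})
h=np.array([.5585,.105]); r=.155
for th in(1.62,1.55,1.45,1.3,1.15,1,.85,.7,.55,.4,.3,.2,.1,.05,0):
    p=h+r*np.array([-np.cos(th),np.sin(th)])+.010*np.array([np.sin(th),np.cos(th)]); print(th,(p*1000).round(0))
```

```text
{'clock': 14.0, 'q': [0.3277, 0.4808, 0.4092, 1.5046, -0.0, 0.3562], 'tool_pos': [0.6242, 0.2122, 0.2536], 'orientation': [-0.0025, 0.0143, 0.9999, -0.0009], 'contact_force': [-0.389, -0.1681, 0.5264], 'finger_gap': -0.0002}
1.62 [576. 259.]
1.55 [565. 260.]
1.45 [550. 260.]
1.3 [527. 257.]
1.15 [504. 251.]
1 [483. 241.]
0.85 [464. 228.]
0.7 [446. 213.]
0.55 [432. 195.]
0.4 [420. 175.]
0.3 [413. 160.]
0.2 [409. 146.]
0.1 [405. 130.]
0.05 [404. 123.]
0 [403. 115.]
```

>>> servo_tool(moves=[0,-20,0,2,0,0,0,0,-35,0,3,0,0,0,0,-50,0,4,0,0,0,0,-65,0,4,0,0,0,0,-77,0,3,0,0,0,0,-88,0,1,0,0,0])

```text
clock: 14.6
tool_pos: [0.5377, 0.2128, 0.2588]
orientation: [0.001, 0.014, 1.0, 0.0]
contact_force: [1.3, 1.4, 0.4]
finger_gap: 0.0001
grip_force: 0.7
```

```bash
cat > lid.py <<'E'
from h import *
st=bot.state(); print({k:np.round(st[k],4).tolist() for k in('clock','tool_pos','contact_force','wrist_torque')})
s=cam("side"); P=cloud(s); Z=P[...,2]
m=(Z>.12)&(Z<.32)&(P[...,0]>.36)&(P[...,0]<.6)&(P[...,1]>.1)&(P[...,1]<.34)&(s["color"].min(2)>80)
X=P[m]; k=X[:,1]<.18; X=X[k]; print(len(X)); 
if len(X)>30:
    a=np.arctan2(X[:,2]-.105,.5575-X[:,0]); rr=np.hypot(X[:,2]-.105,.5575-X[:,0]); print("angle",np.percentile(a[rr>.06],[10,50,90]).round(3))
E
python3 lid.py
```

```text
{'clock': 14.6, 'tool_pos': [0.5377, 0.2128, 0.2588], 'contact_force': [1.265, 1.4011, 0.4475], 'wrist_torque': [0.2129, -0.2586, -0.0366]}
493
angle [1.302 1.309 1.334]
```

The lid follows as expected and stands at about 1.31 rad. I'll continue along the arc.

>>> servo_tool(moves=[0,-12,0,-3,0,0,0,0,-23,0,-6,0,0,0,0,-34,0,-11,0,0,0,0,-44,0,-16,0,0,0,0,-54,0,-22,0,0,0,0,-63,0,-29,0,0,0,0,-72,0,-36,0,0,0,0,-81,0,-44,0,0,0,0,-88,0,-53,0,0,0,0,-95,0,-62,0,0,0])

```text
clock: 15.65
tool_pos: [0.4432, 0.2128, 0.1961]
orientation: [0.001, 0.014, 1.0, 0.0]
contact_force: [1.6, 0.4, 0.1]
finger_gap: -0.0003
grip_force: 0.5
```

```bash
python3 lid.py
```

```text
{'clock': 15.65, 'tool_pos': [0.4432, 0.2128, 0.1961], 'contact_force': [1.5557, 0.4108, 0.0711], 'wrist_torque': [0.0925, -0.0627, -0.0481]}
381
angle [0.611 0.642 0.721]
```

>>> servo_tool(moves=[0,-6,0,-10,0,0,0,0,-12,0,-20,0,0,0,0,-16,0,-28,0,0,0,0,-19,0,-35,0,0,0,0,-21,0,-42,0,0,0,0,-23,0,-49,0,0,0,0,-25,0,-57,0,0,0,0,-27,0,-65,0,0,0,0,-28,0,-72,0,0,0,0,-28,0,-76,0,0,0])

```text
clock: 16.7
tool_pos: [0.4148, 0.2124, 0.1187]
orientation: [-0.0, 0.014, 1.0, -0.0]
contact_force: [-0.5, 0.1, 0.6]
finger_gap: 0.0001
grip_force: 0.4
```

>>> servo_tool(moves=[0,0,0,-1.5,0,0,0,0,0,0,-3,0,0,0,0,0,0,-3,0,0,0])

```text
clock: 17.0
tool_pos: [0.4154, 0.2125, 0.1166]
orientation: [0.0, 0.014, 1.0, -0.0]
contact_force: [0.5, -1.2, 0.4]
finger_gap: 0.0001
grip_force: 0.0
```

```bash
python3 lid.py
```

```text
{'clock': 17.0, 'tool_pos': [0.4154, 0.2125, 0.1166], 'contact_force': [0.5464, -1.2126, 0.4323], 'wrist_torque': [-0.0566, 0.0658, 0.0068]}
11
```

>>> servo_tool(moves=[0,0,0,-1,0,0,0,0,0,0,-2,0,0,0,0,0,0,-2,0,0,0])

```text
clock: 17.35
tool_pos: [0.4153, 0.2126, 0.1146]
orientation: [0.0, 0.014, 1.0, 0.0]
contact_force: [0.3, 0.7, 0.4]
finger_gap: -0.0002
grip_force: 0.0
```

>>> servo_tool(moves=[0,0,0,-1,0,0,0,0,0,0,-1,0,0,0])

```text
clock: 17.55
tool_pos: [0.4154, 0.2126, 0.1144]
orientation: [0.0, 0.014, 1.0, 0.0]
contact_force: [-2.2, -2.0, 10.4]
finger_gap: -0.0003
grip_force: 5.1
```

>>> servo_tool(moves=[0,0,0,0,0,0,0,0,0,0,0,0,0,0])

```text
clock: 17.75
tool_pos: [0.4154, 0.2126, 0.1144]
orientation: [0.0, 0.014, 1.0, 0.0]
contact_force: [-3.2, -1.5, 10.4]
finger_gap: 0.0002
grip_force: 5.2
```

>>> servo_tool(moves=[0,0,0,15,0,0,0,0,0,0,50,0,0,0,0,0,0,100,0,0,0,0,-20,-40,140,0,0,0,0,-40,-90,140,0,0,0,0,-60,-140,140,0,0,0,0,-60,-180,140,0,0,0,0,-60,-230,140,0,0,0,0,-60,-260,140,0,0,0])

```text
clock: 18.65
tool_pos: [0.3545, -0.0497, 0.254]
orientation: [0.001, 0.015, 1.0, -0.0]
contact_force: [0.6, -0.1, 0.1]
finger_gap: -0.0001
grip_force: 0.0
```

Run:
```python
from h import *
for n in("side","top"):
    s=cam(n); P=cloud(s); Z=P[...,2]
    for xr in((.385,.41),(.53,.55)):
        m=(P[...,0]>xr[0])&(P[...,0]<xr[1])&(abs(P[...,1]-.2136)<.06)&(Z>.09)&(Z<.2); print(n,xr,m.sum(),np.median(Z[m]) if m.sum() else "")
    if n=="side": a=cv2.resize(s["color"][120:320,200:400],(400,400),interpolation=cv2.INTER_CUBIC)
    else: b=cv2.resize(s["color"][150:290,180:320],(400,400),interpolation=cv2.INTER_CUBIC)
cv2.imwrite("pics/shut.png",np.hstack([a,b])); print(bot.state()["clock"],bot.state()["contact_force"])
```

```text
side (0.385, 0.41) 573 0.11559189183366118
side (0.53, 0.55) 348 0.11616233148459387
top (0.385, 0.41) 324 0.11495802322175994
top (0.53, 0.55) 248 0.11615041334950513
18.75 [0.66140576 0.55912805 0.25429846]
```

View pics/shut.png

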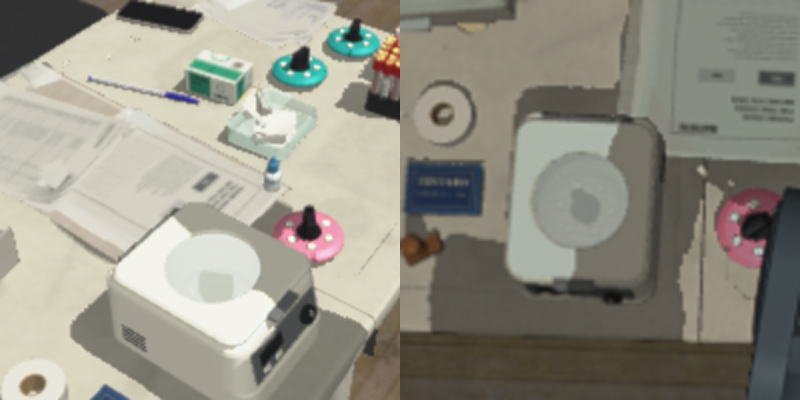

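The lid is flat and shut, at 115–116 mm front and back. The rotor shows under the window and the bystanders are undisturbed.

```bash
python3 -c "
from workcell import bot
print(bot.sign_off())"
```

```text
the job is handed in; nothing more can be done
None
```

The rotor is home on the drive dog, seated at a yaw of about 0.43 rad. The lid is shut, the arm is clear, and the job was handed in at about 19 s.

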